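Level the ramekin shelf with its screw foot and hold the spirit level down

TASK

The little steel ramekin shelf is low at its screw-foot end. Gently stand the blue spirit level lengthwise on the middle of the shelf and let go of it, turn the black wing knob of the levelling foot until the bubble rests between the two black lines, then press the level down on the shelf with a light steady push of about 10 N and finish while still pressing, so that I can tighten the lock nut with the bubble centred. Leave the two ramekins and the timer where they stand.

Things in the scene. Friction and masses are not known exactly. Their poses are not given: they have to be found in the camera images.
- level: blue spirit level, a bar 180 x 28 x 36 mm along its x, y, z, about 0.32 kg, standing upright on the table at the start. Origin: centre of its underside; z up. Grip it anywhere across the 28 mm. From 32 mm to 90 mm either side of the middle its top is solid, flat and 28 mm wide, 36 mm above the underside: press there, for instance with one fingertip each side of the vial window.
- vial (a point): middle of the level's lime-green vial, on the level's middle, 26.5 mm above its underside, axes as the level's. The vial lies along x, 64 mm long, 14 mm thick, in a window in the top; two black lines round it, 17 mm apart, mark its middle.
- bubble (a joint): position of the pale bubble (12 mm long) along the level's x from the vial's middle, in m, growing towards the level's +x end, +-0.016 at most. It goes to the higher end, 12.5 mm per degree of slope, and settles in about 1.5 s. It lies between the lines while within +-0.0025.
- shelf: stainless shelf, 300 mm long, 90 mm deep, top 110 mm above the table. It stands fast and only tilts about the feet of the two plain legs at one end. Origin: on the table between those feet; y runs along the shelf to the screw-foot end, x across it, z square to the top, up.
- shelf_top (a point): middle of the shelf's flat top (300 x 90 mm); axes as the shelf's. At the start it slopes 0.4 to 0.8 degrees down to the screw foot (+y). Turning the foot's knob clockwise from above raises that end, 8 mm a turn on an arm of 320 mm: the bubble shifts about 2.85 mm per rad, towards +y. 1.9 to 3.4 rad are needed; 0.1 N m turns it and it stays where it is left.
- foot_grip (a point): on the levelling foot's upright axis, 185 mm from the shelf's middle, beyond its +y end; 150 mm above the table. The foot's knob is an upright black wing bar, 50 mm long along this point's x, 13 mm thick along its y, from 131 to 161 mm above the table; it turns with the point about the point's z (up) and keeps its height.
- ramekin_a: white porcelain ramekin, 69 mm across, 42 mm high, behind the shelf; origin at the centre of its underside. Leave alone.
- ramekin_b: second white ramekin, same size, in front of the shelf. Leave alone.
- timer: red and white kitchen timer, 66 mm across, 56 mm high, in front of the shelf; origin at the centre of its underside. Leave alone.

How it is judged:
By the outcome, as a careful person would: the job done as asked, in the order asked, and still so for the second after the job is handed in, while the arm keeps its last pose, push and grip.
It also fails if it takes over 72 s, if anything falls off the work surface, if the arm or the gripper's body presses on something with over 40 N, if the wrist force passes 120 N, or if a joint passes its speed limit or range.

ROBOT

A 6-joint arm with a two-finger parallel gripper is mounted at the origin on a cart in front of the work surface, level with it; the furniture and walls round the work are solid. World frame = base frame: x ahead of the robot, y to its left, z up, the work surface at z = 0. Lengths are in m, angles in degrees, forces in N, time in s.
With the tool pointing down it reaches from about 0.325 to 0.775 m from the base axis. Payload 9.3 kg.
Tool frame: the origin (TCP) lies midway between the tips of the shut fingers; the grasp point (between the pads) lies r.grasp_offset behind it (r.grasp_offset is the distance from the TCP to the grasp point, in m); z points along the fingers, y is the direction in which the jaws open and shut (so a half turn about z gives the same grasp; the last joint's range is limited). The gripper opens to 85 mm and grips with 20 to 120 N. Pads are 22 mm wide; open, the fingers measure 114 mm over their backs; the gripper's body (76 mm by 85 mm) begins 54 mm behind the grasp point. The pads swing forward as they close: fully open they stand 13 mm farther back than shut.
Start: joints at [-83.457, 14.817, 1.232, 76.415, 0, 81.257], TCP at [0.145, -0.531, 0.231] pointing down, gripper open.
Joint ranges: [-174.27, 174.27], [-52.1, 104.24], [-59.71, 78.15], [-110.17, 111.67], [-87.03, 83.33], [-180, 180]. Speed limits (degrees/s): [127.2, 127.2, 159.86, 180, 180, 180].

INTERFACE

Orientations are given as a 3x3 rotation matrix whose columns are the frame's x, y, z axes.
In Python, from cell import r gives the robot as it stands. Calls block until the motion is done:
- r.move_ptp(position, orientation): joint-space move of the TCP to a pose.
- r.move_linear(position, rot=None, vel=0.15, force_limit=None): straight line of the TCP; rot=None keeps the orientation; vel is the mean speed in m/s. With force_limit (N) it stops when the force on the tool has changed by that much, and returns True; else False.
- r.move_j(angles): joint-space move.
- r.grip(opening): finger opening in m; the grip force is fixed at half the most; returns when the fingers have stopped.
- r.hold(seconds).
- r.inverse_kinematics(position, orientation): joint angles nearest the present ones, or None.
- r.camera(name): name is "scene" or "top" or "wrist"; returns a dict with "pixels" (480x640x3 uint8, blue, green, red), "fx", "fy", "cx", "cy" (pixels), "world_from_camera" (4x4, takes a point from camera to world coordinates). Camera axes: x right, y up, looking along -z (the intrinsics and any distortion apply to the point x, -y, -z); pixel columns grow to the right and rows downward; lengths in m; the calibration is good to about 2 mm. A picture is of the moment at which its call begins. There is no depth.
A pose or a line that the arm cannot do raises r.MotionError and nothing moves.
- r.sign_off(): hands the job in, once; it reports no verdict.
Readings, each from a call of its own:
- r.current_time_s(): time.
- r.current_joint_positions(): joint angles.
- r.current_dq(): joint speeds.
- r.current_tau(): joint torques, N m.
- r.current_position(): TCP position.
- r.current_eef_rot(): TCP orientation.
- r.current_wrist_force(): force on the tool from outside, world axes, zero at the start.
- r.current_torque(): the same for the moment, N m.
- r.current_finger_gap(): finger opening in m.
Only numpy, scipy, OpenCV 4.12 (cv2) and the standard library are available. Lean on these libraries where they do the work, as an engineer would, in place of code of your own. Each camera call takes 0.05 s, during which the arm holds its last target.

## Working session

There is one attempt and no reset: what is moved stays moved. The work goes in short steps, each a Python script; the robot and the scene stay as the last script left them, time stands still between calls to the robot, and variables do not carry over. Pictures are saved under pics/ and viewed, and the job is handed in when it is done.

```bash
ls; mkdir -p pics; python3 - <<'E'
from cell import r
import cv2
for n in ("scene","top","wrist"):
    c=r.camera(n); cv2.imwrite(f"pics/{n}0.png",c["pixels"]); print(n,c["fx"],c["fy"],c["cx"],c["cy"],[k for k in c]); print(c["world_from_camera"].round(4).tolist())
print(r.grasp_offset,r.current_time_s(),r.current_eef_rot())
E
```

```text
pics
scene 491.87751078344195 491.87751078344195 324.97152823077505 240.25007392240767 ['pixels', 'fx', 'fy', 'cx', 'cy', 'world_from_camera']
[[0.9017, 0.2857, -0.3245, 0.2608], [-0.4323, 0.6062, -0.6675, -0.7029], [0.006, 0.7422, 0.6702, 0.7049], [0.0, 0.0, 0.0, 1.0]]
top 598.1309904585908 598.1309904585908 329.48352098946657 242.6547278472895 ['pixels', 'fx', 'fy', 'cx', 'cy', 'world_from_camera']
[[0.0144, 0.9787, -0.2047, 0.2966], [-0.9999, 0.0134, -0.0058, -0.1159], [-0.003, 0.2047, 0.9788, 1.4104], [0.0, 0.0, 0.0, 1.0]]
wrist 350.9137393640119 350.9137393640119 321.69209760033334 241.79802030301158 ['pixels', 'fx', 'fy', 'cx', 'cy', 'world_from_camera']
[[0.264, 0.9303, 0.2546, 0.2086], [-0.9645, 0.2552, 0.0677, -0.5128], [-0.002, -0.2634, 0.9647, 0.3728], [0.0, 0.0, 0.0, 1.0]]
0.0187 0.15 [[ 9.64611531e-01  2.63675147e-01 -1.03420769e-04]
 [ 2.63675127e-01 -9.64611091e-01  9.32998100e-04]
 [ 1.46247590e-04 -9.27250210e-04 -9.99999559e-01]]
```

View pics/scene0.png

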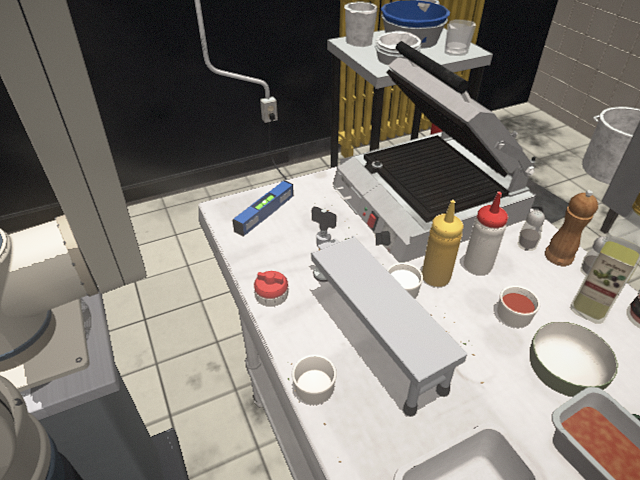

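View pics/top0.png

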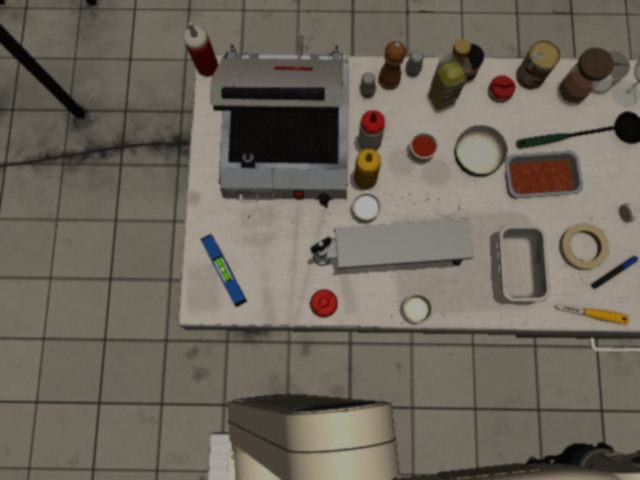

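View pics/wrist0.png

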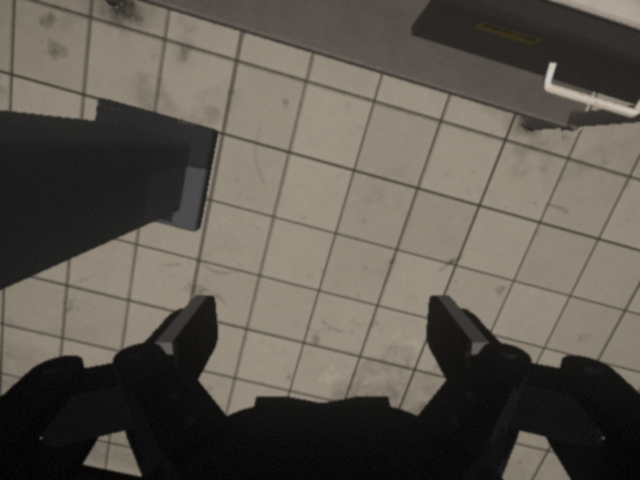

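The top view shows the level at about (223,270), the shelf from (335,247) to (470,243) and the knob at (320,246). I'll enlarge these for measurement.

```bash
python3 - <<'E'
import cv2
t=cv2.imread("pics/top0.png"); s=cv2.imread("pics/scene0.png")
cv2.imwrite("pics/t1.png",cv2.resize(t[225:315,190:350],None,fx=5,fy=5,interpolation=cv2.INTER_CUBIC))
cv2.imwrite("pics/t2.png",cv2.resize(t[205:285,310:480],None,fx=4.7,fy=4.7,interpolation=cv2.INTER_CUBIC))
cv2.imwrite("pics/s1.png",cv2.resize(s[170:290,220:380],None,fx=5,fy=5,interpolation=cv2.INTER_CUBIC))
cv2.imwrite("pics/s2.png",cv2.resize(s[230:420,300:480],None,fx=3.1,fy=3.1,interpolation=cv2.INTER_CUBIC))
E
```

```text
(no output)
```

View pics/t1.png

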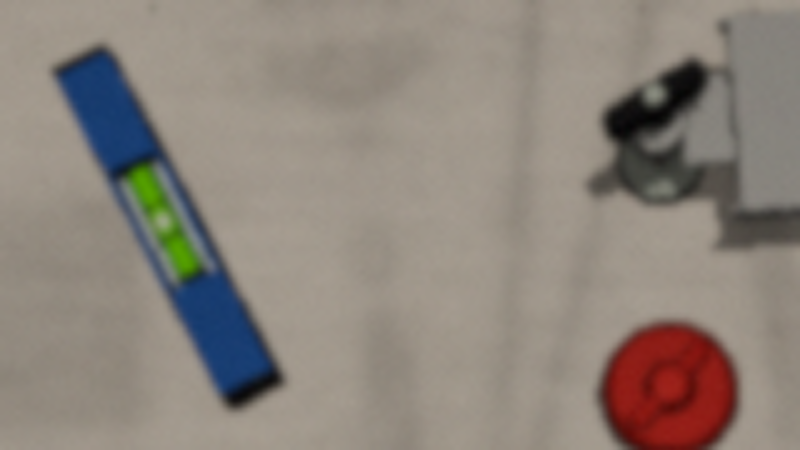

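View pics/t2.png

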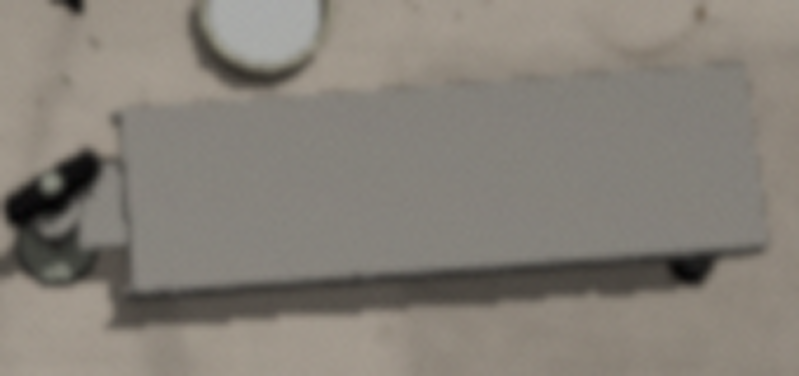

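View pics/s1.png

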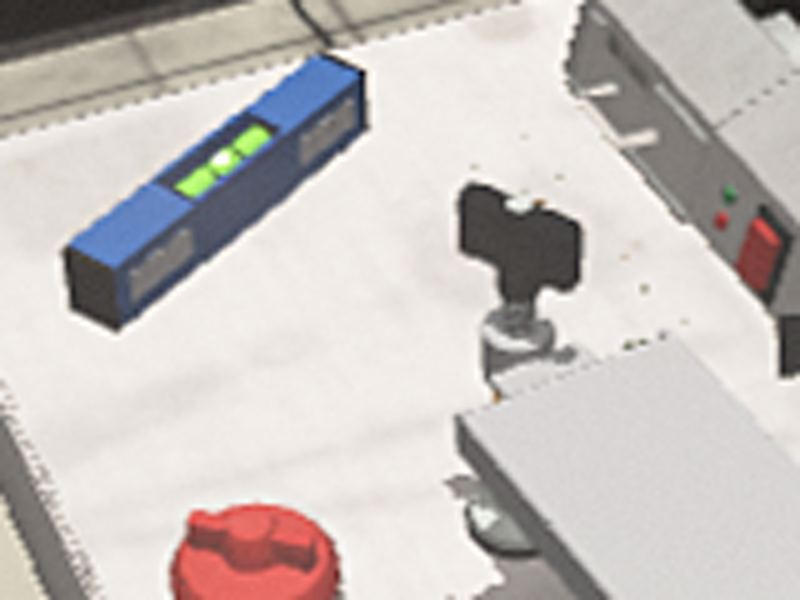

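View pics/s2.png

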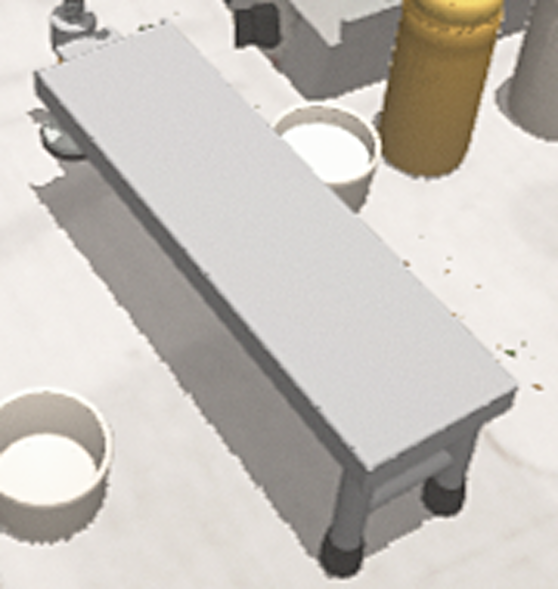

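```bash
cat > h.py <<'E'
import numpy as np, cv2
from cell import r
from scipy.optimize import least_squares
def proj(c,P):
    P=np.atleast_2d(P); M=np.linalg.inv(c["world_from_camera"]); q=P@M[:3,:3].T+M[:3,3]
    return np.c_[c["cx"]+c["fx"]*q[:,0]/-q[:,2], c["cy"]+c["fy"]*-q[:,1]/-q[:,2]]
def unproj(c,uv,z):
    T=c["world_from_camera"]; d=T[:3,:3]@np.array([(uv[0]-c["cx"])/c["fx"],-(uv[1]-c["cy"])/c["fy"],-1]); o=T[:3,3]
    return o+d*(z-o[2])/d[2]
def uncrop(p,s,o): return (np.array(p)+.5)/s-.5+np.array(o)
def Rz(a): 
    a=np.radians(a);return np.array([[np.cos(a),-np.sin(a),0],[np.sin(a),np.cos(a),0],[0,0,1]])
def down(yaw):
    """tool pointing down, jaw (tool y) axis along world direction yaw degrees"""
    a=np.radians(yaw); y=np.array([np.cos(a),np.sin(a),0]); z=np.array([0,0,-1.]); return np.c_[np.cross(y,z),y,z]
E
python3 - <<'E'
from h import *
T=r.camera("top"); S=r.camera("scene")
def fit(loc,pt,ps,x0,z):
    def f(p):
        P=loc@Rz(p[2]*57.2958).T+[p[0],p[1],z]
        e=[]
        if pt is not None:e.append(proj(T,P)-pt)
        if ps is not None:e.append(proj(S,P)-ps)
        return np.ravel(e)
    s=least_squares(f,x0); return s.x.round(4),np.degrees(s.x[2]).round(2),np.sqrt(np.mean(s.fun**2)).round(2)
sh=np.array([[-.045,.15,0],[.045,.15,0],[.045,-.15,0],[-.045,-.15,0]])
pt=uncrop([(130,295),(122,108),(745,64),(765,247)],4.7,(310,205)); ps=uncrop([(35,72),(178,24),(517,390),(370,470)],3.1,(300,230))
for a in ((pt,None),(None,ps),(pt,ps)): print("shelf",fit(sh,*a,[.5,0,0],.110))
lv=np.array([[-.09,.014,0],[.09,.014,0],[.09,-.014,0],[-.09,-.014,0]])
ps=uncrop([(68,248),(325,55),(366,72),(118,268)],5,(220,170))
pt=uncrop([(55,70),(105,47)],5,(190,225))
# level: x axis toward far end
pt4=uncrop([(225,395),(55,70),(105,47),(275,368)],5,(190,225))
for a in ((pt4,None),(None,ps),(pt4,ps)): print("level",fit(lv,*a,[.4,.3,0.5],.036))
print("vial",unproj(T,uncrop((165,224),5,(190,225)),.03))
k=[unproj(T,uncrop(p,5,(190,225)),.161) for p in ((607,122),(700,75),(653,96))]
print("knob top",np.round(k,4)); 
print("scene dot",unproj(S,uncrop((520,203),5,(220,170)),.161))
E
```

```text
shelf (array([ 0.5713, -0.2722,  0.0862]), np.float64(4.94), np.float64(0.47))
shelf (array([ 0.5715, -0.2744,  0.078 ]), np.float64(4.47), np.float64(1.45))
shelf (array([ 0.5715, -0.2735,  0.0812]), np.float64(4.65), np.float64(1.17))
level (array([0.5199, 0.1408, 0.5219]), np.float64(29.9), np.float64(0.93))
level (array([0.5204, 0.1394, 0.5319]), np.float64(30.48), np.float64(0.87))
level (array([0.5202, 0.1403, 0.5264]), np.float64(30.16), np.float64(0.93))
vial [0.51795173 0.14124561 0.03      ]
knob top [[ 0.5435 -0.0693  0.161 ]
 [ 0.5645 -0.1086  0.161 ]
 [ 0.5551 -0.0886  0.161 ]]
scene dot [ 0.55630055 -0.0885333   0.161     ]
```

The shelf, level and knob fits agree between the two cameras to about 2 mm. The knob position also matches the shelf's middle + 185 mm. Picking the level now.

```bash
python3 - <<'E'
from h import *
R=down(120.1)
try:
    r.move_ptp([.520,.1405,.14],R); print(r.current_joint_positions(),r.current_time_s())
    c=r.camera("wrist"); cv2.imwrite("pics/w1.png",c["pixels"])
    r.grip(0.05)
    print("force free",r.current_wrist_force())
    print(r.move_linear([.520,.1405,.006],vel=.12,force_limit=8))
    print(r.current_position(),r.current_time_s())
    c=r.camera("wrist"); cv2.imwrite("pics/w2.png",c["pixels"])
    c=r.camera("scene"); cv2.imwrite("pics/s3.png",cv2.resize(c["pixels"][130:280,170:330],None,fx=4,fy=4))
except r.MotionError as e: print(e)
E
```

```text
[ 6.12408211e+00  1.61801914e+01 -1.04796890e+01  6.33268210e+01
 -8.43880167e-03 -2.38921057e+01] 2.9833
force free [ 0.856466    0.89612093 -0.374028  ]
False
[0.52043538 0.14055296 0.00662727] 4.7417
```

View pics/w2.png

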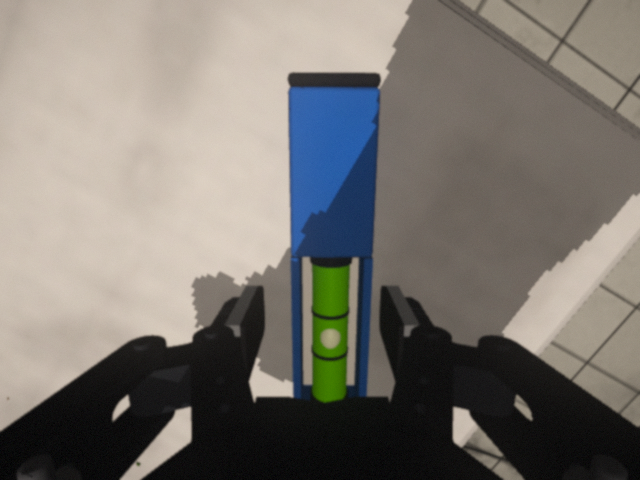

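View pics/s3.png

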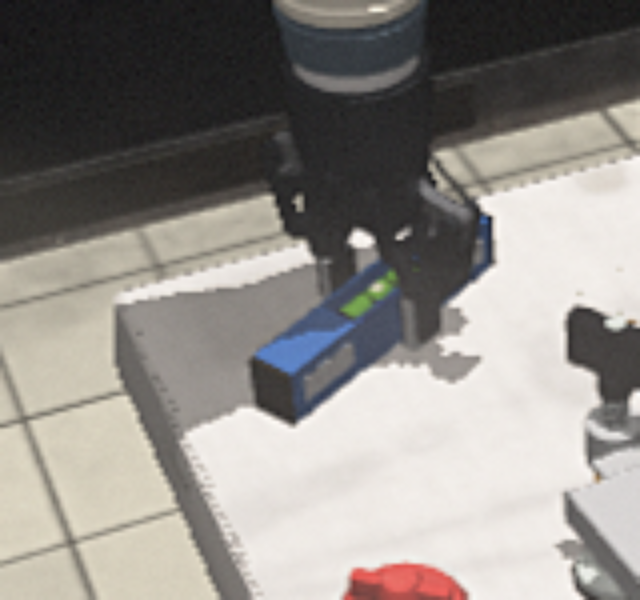

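View pics/w1.png

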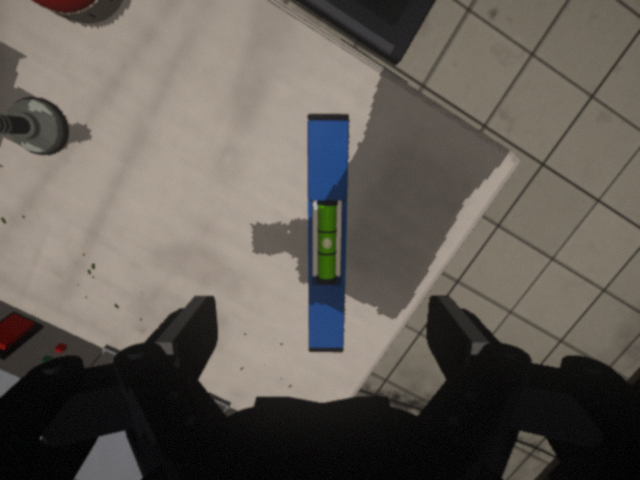

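Both views show the level between the open fingers, with its vial middle at (329,242) in w1. It sits slightly right of the jaws' centre (332 against 321), so I'll refine before closing.

```bash
python3 - <<'E'
from h import *
c=r.camera("wrist")
# w2 px now
print("vial mid",unproj(c,(331,332),.033)," far end top edge",unproj(c,(335,86),.036))
print("edges mid top",unproj(c,(291,258),.036),unproj(c,(373,258),.036))
print("tcp",proj(c,r.current_position()),r.current_position())
E
```

```text
vial mid [0.51732854 0.14337268 0.033     ]  far end top edge [0.44508542 0.10206365 0.036     ]
edges mid top [0.49864972 0.11660408 0.036     ] [0.48476795 0.14053316 0.036     ]
tcp [[320.47145113 303.79410846]] [0.5203715  0.14055948 0.00662407]
```

```bash
python3 - <<'E'
from h import *
R=down(120.1)
r.move_linear([.5185,.1435,.004],rot=R,vel=.03,force_limit=8)
r.grip(0.0); print("gap",r.current_finger_gap(),r.current_wrist_force(),r.current_position(),r.current_time_s())
c=r.camera("wrist"); cv2.imwrite("pics/w3.png",c["pixels"])
r.move_linear([.5185,.1435,.20],vel=.2)
print("gap",r.current_finger_gap(),r.current_wrist_force())
r.move_ptp([.5715,-.2735,.20],down(4.7)); print(r.current_joint_positions(),r.current_position(),r.current_time_s())
c=r.camera("wrist"); cv2.imwrite("pics/w4.png",c["pixels"])
c=r.camera("top"); cv2.imwrite("pics/t4.png",cv2.resize(c["pixels"][180:320,280:490],None,fx=3.7,fy=3.7,interpolation=cv2.INTER_CUBIC))
c=r.camera("scene"); cv2.imwrite("pics/s4.png",c["pixels"])
E
```

```text
gap 0.027358814356556328 [-0.56276354 -1.01438069  3.51234948] [0.51866897 0.14344899 0.00420691] 5.5
gap 0.0275394440006765 [ 0.40563774  0.39761918 -2.91503668]
[-3.30886651e+01  2.36110247e+01  9.74747404e+00  7.61622967e+01
  1.40148534e-02  5.20974822e+01] [ 0.57163162 -0.27261284  0.19986154] 8.2333
```

View pics/w4.png

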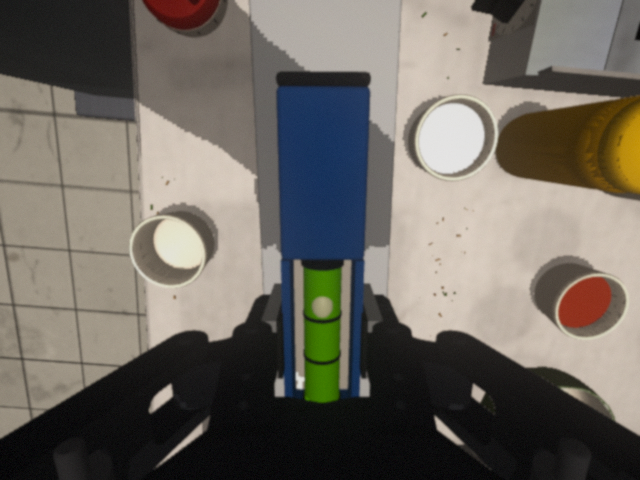

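View pics/s4.png

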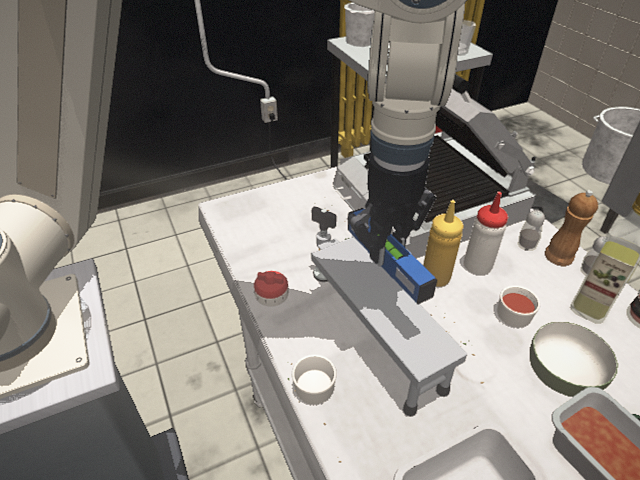

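View pics/w3.png

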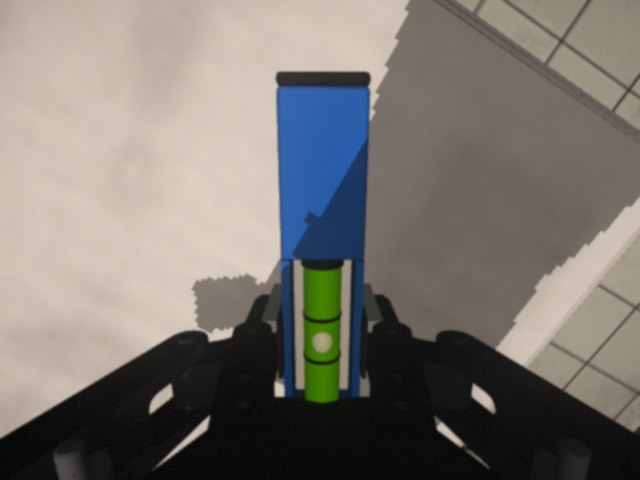

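```bash
python3 - <<'E'
from h import *
c=r.camera("wrist"); p=r.current_position()
print(unproj(c,(322,341),p[2]-.0042+.0335), p, "lead end",unproj(c,(323,74),p[2]-.0042+.036))
for uv in ((252,60),(400,60),(262,240),(389,240)): print(unproj(c,uv,.11))
E
```

```text
[ 0.57126251 -0.2734631   0.22945964] [ 0.5718156  -0.27250781  0.20015964] lead end [ 0.56410662 -0.18583524  0.23195964]
[ 0.51952595 -0.15962879  0.11      ]
[ 0.60816624 -0.15211321  0.11      ]
[ 0.52997025 -0.27112355  0.11      ]
[ 0.6166615  -0.26379151  0.11      ]
```

View pics/t4.png

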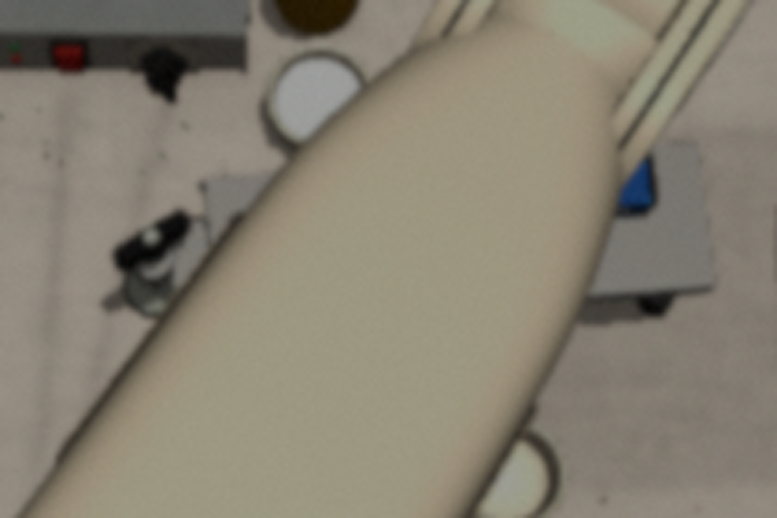

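The level hangs straight, parallel to the shelf, with its middle within 1 mm of the TCP. Shelf width unprojects to 89 mm, as it should. Lowering.

```bash
python3 - <<'E'
from h import *
R=down(4.8)
r.move_linear([.573,-.2725,.122],rot=R,vel=.12)
print(r.current_wrist_force())
print(r.move_linear([.573,-.2725,.1105],vel=.015,force_limit=3),r.current_position(),r.current_wrist_force(),r.current_time_s())
r.grip(0.05)
print(r.current_position(),r.current_wrist_force())
p=r.current_position()
r.move_linear([.573,-.2725,.20],vel=.12)
r.move_linear([.568,-.33,.27],vel=.2)
r.hold(.5)
c=r.camera("wrist"); cv2.imwrite("pics/w5.png",c["pixels"]); cv2.imwrite("pics/w5c.png",cv2.resize(c["pixels"][100:300,240:400],None,fx=3,fy=3,interpolation=cv2.INTER_CUBIC))
print(r.current_time_s()); np.save("w5.npy",c["world_from_camera"])
E
```

```text
[-0.461526    0.01770182 -2.67938079]
True [ 0.57298161 -0.27241838  0.11320374] [-0.16770082  0.37630632  4.55904031] 9.825
[ 0.5723705  -0.27202194  0.1119792 ] [ 0.24618311 -0.13521847  0.16923158]
12.2083
```

View pics/w5.png

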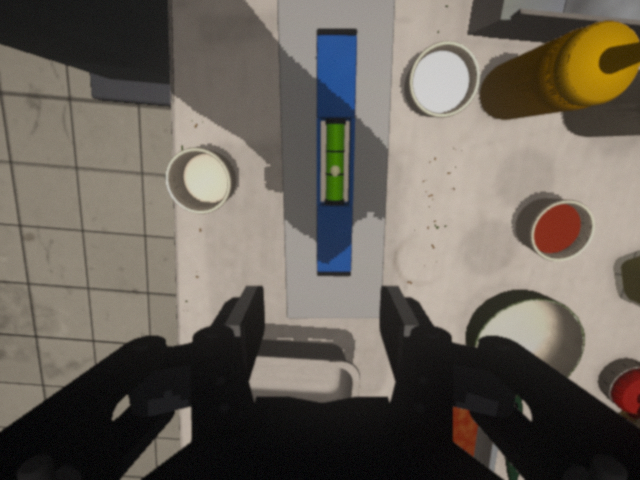

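View pics/w5c.png

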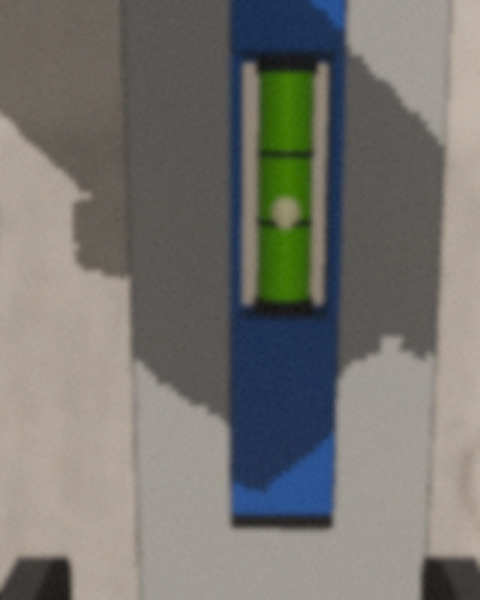

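Settled picture: the bubble is at crop row 212, the lines at 154 and 224. So the bubble is 5.6 mm towards the plain-leg end, the expected direction. Going above the knob next.

```bash
python3 - <<'E'
from h import *
c=r.camera("wrist"); cv2.imwrite("pics/w6c.png",cv2.resize(c["pixels"][100:300,240:400],None,fx=3,fy=3,interpolation=cv2.INTER_CUBIC))
r.move_ptp([.556,-.089,.25],down(208)); print(r.current_joint_positions(),r.current_time_s(),r.current_position())
c=r.camera("wrist"); cv2.imwrite("pics/w7.png",c["pixels"])
E
```

```text
[-1.76464478e+01  1.58687016e+01  5.40269225e+00  7.95354773e+01
  5.54276139e-04 -1.35605227e+02] 14.9583 [ 0.5560287  -0.08914792  0.24997685]
```

View pics/w6c.png

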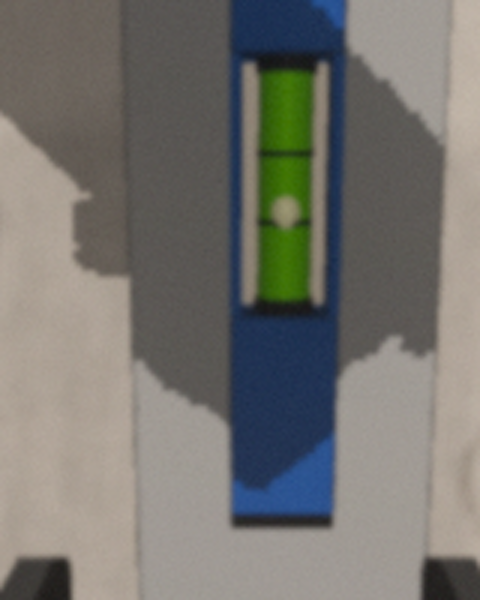

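View pics/w7.png

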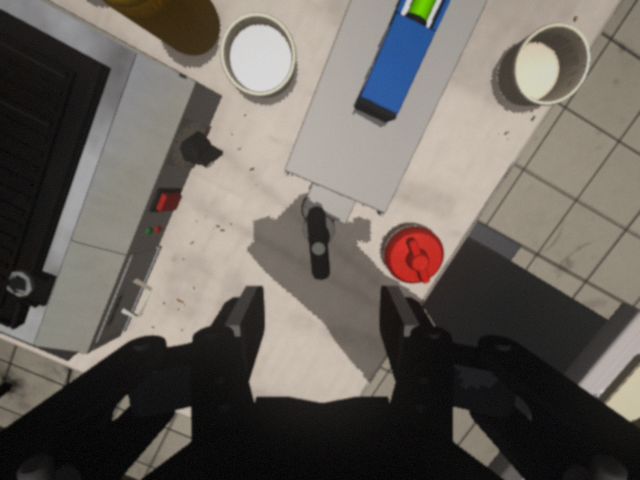

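```bash
python3 - <<'E'
from h import *
c=r.camera("wrist")
a,b,m=[unproj(c,u,.161) for u in ((316,208),(321,277),(318.5,248))]
print(a,b,m,np.degrees(np.arctan2(*(b-a)[1::-1])),np.linalg.norm(b-a), proj(c,[.556,-.089,.161]))
cv2.imwrite("pics/w7c.png",cv2.resize(c["pixels"][190:290,260:380],None,fx=5,fy=5,interpolation=cv2.INTER_CUBIC))
E
```

```text
[ 0.57117378 -0.11081997  0.161     ] [ 0.54529327 -0.06914877  0.161     ] [ 0.55675387 -0.08708477  0.161     ] 121.84295546857565 0.04905394855036402 [[320.77875131 246.12677413]]
```

View pics/w7c.png

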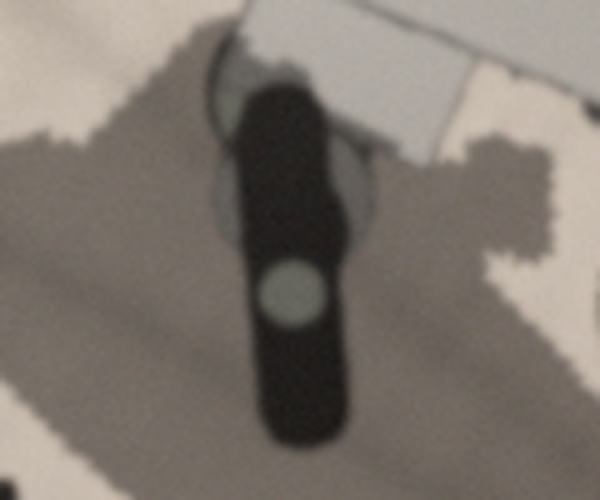

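```bash
python3 - <<'E'
from h import *
r.move_linear([.5563,-.0885,.25],rot=down(212),vel=.1)
print(r.move_linear([.5563,-.0885,.134],vel=.12,force_limit=8),r.current_position())
r.grip(0.0); print("gap",r.current_finger_gap(),r.current_wrist_force(),r.current_torque(),r.current_time_s())
q=np.array(r.current_joint_positions()); print(q)
for d in (40,80,112.6):
    qq=q.copy(); qq[5]+=d; r.move_j(qq); print(d,r.current_wrist_force().round(1),np.round(r.current_torque(),2),r.current_finger_gap(),r.current_time_s())
r.hold(.3)
c=r.camera("wrist"); cv2.imwrite("pics/w8.png",c["pixels"])
c=r.camera("scene"); cv2.imwrite("pics/s8.png",c["pixels"][130:430,150:550])
print(r.current_position())
E
```

```text
False [ 0.55667682 -0.08862188  0.13470606]
gap 0.011377979559348345 [7.06679772 4.83921309 0.20627109] [ 0.92659146 -1.08887528 -0.12145348] 16.85
[ -17.52315994   18.65680435   -7.64796975   63.50523812    0.14128872
 -139.56476218]
40 [-1.3  0.6  0.5] [ 0.04  0.8  -0.08] 0.011730986443456527 17.5583
80 [-5.   1.6  2.8] [ 0.41  1.37 -0.05] 0.011759342556325252 18.2667
112.6 [-6.4  1.7  3.8] [ 0.71  1.42 -0.05] 0.011663562911577241 18.8667
[ 0.55717274 -0.08714797  0.13479663]
```

View pics/w8.png

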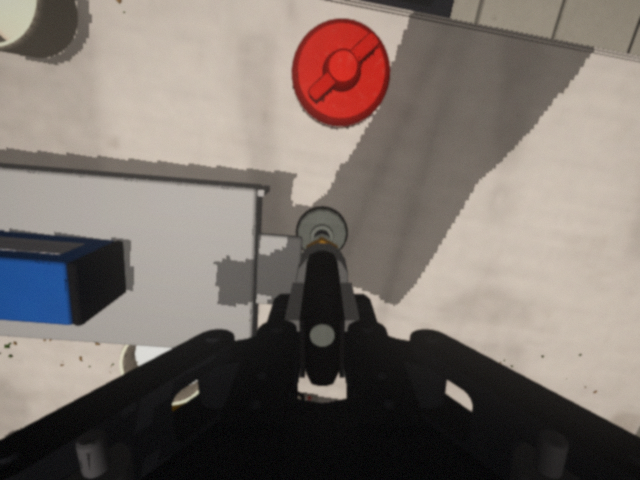

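View pics/s8.png

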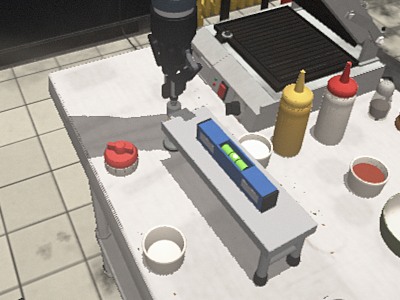

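The knob turned firmly in the grip. I'll release, back off upward, and read the bubble from above the level.

```bash
python3 - <<'E'
from h import *
p=r.current_position()
r.grip(0.05)
r.move_linear([p[0],p[1],.25],vel=.15)
print(r.current_time_s())
r.move_ptp([.568,-.34,.26],down(4.8))
r.hold(.3)
c=r.camera("wrist"); cv2.imwrite("pics/w9.png",c["pixels"]); cv2.imwrite("pics/w9c.png",cv2.resize(c["pixels"][60:260,240:400],None,fx=3,fy=3,interpolation=cv2.INTER_CUBIC))
print(r.current_time_s())
E
```

```text
20.6333
22.1583
```

View pics/w9c.png

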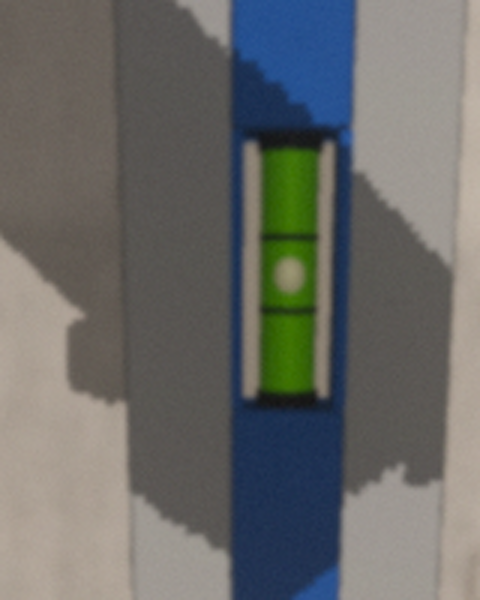

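View pics/w9.png

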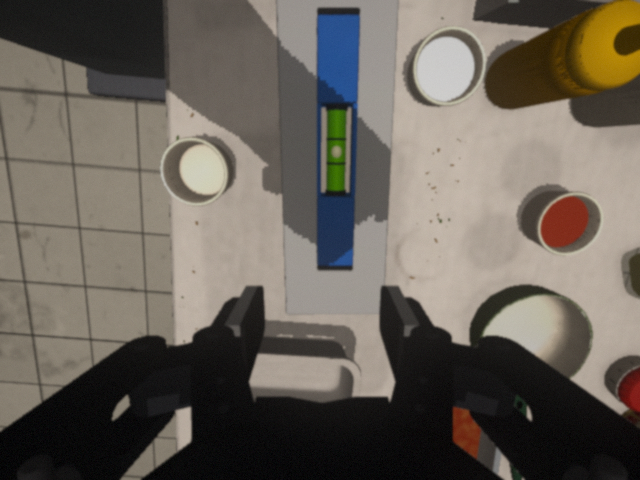

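Bubble row 274 between the lines at 237 and 310 (mid 273.5), seen along a vertical ray: centred. The level hasn't moved. Now I'll press with one fingertip on each side of the window.

```bash
python3 - <<'E'
from h import *
R=down(94.8)
r.move_linear([.5725,-.273,.27],vel=.2)
r.move_ptp([.5725,-.273,.20],R)
r.grip(0.076); print(r.current_joint_positions(),r.current_finger_gap())
r.move_linear([.5725,-.273,.160],vel=.1); r.hold(.3)
f0=r.current_wrist_force(); print("f0",f0)
print(r.move_linear([.5725,-.273,.130],vel=.008,force_limit=5),r.current_position(),r.current_wrist_force())
r.hold(.4)
print(r.current_position(),r.current_wrist_force(),r.current_torque(),r.current_time_s())
c=r.camera("wrist"); cv2.imwrite("pics/w10.png",c["pixels"])
c=r.camera("scene"); cv2.imwrite("pics/s10.png",cv2.resize(c["pixels"][180:430,270:490],None,fx=2.4,fy=2.4))
E
```

```text
[-3.30652023e+01  2.36811741e+01  9.89382587e+00  7.62013303e+01
 -1.78293526e-03 -3.78591229e+01] 0.07601336714632143
f0 [0.0686577  0.68130706 0.41412177]
True [ 0.57254234 -0.27304169  0.13640255] [-0.73351468  0.54462278  5.56060491]
[ 0.57255173 -0.273049    0.13639024] [0.42886903 0.80196603 5.0776738 ] [-0.04737402  0.11170286  0.01884289] 28.2667
```

View pics/w10.png

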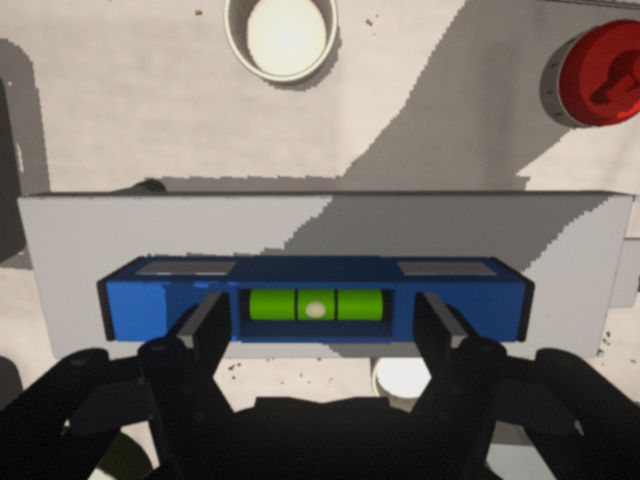

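View pics/s10.png

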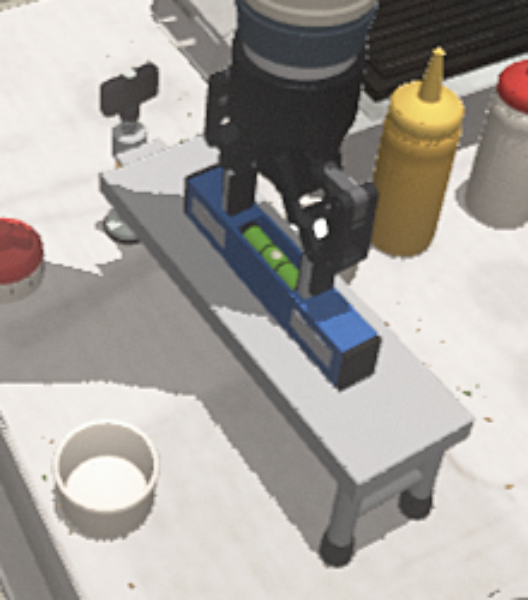

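The fingertips stand on the solid top either side of the window. The bubble is at column 316 between the lines at 296 and 337, and the push is about 4.7 N. Raising it to 10 N.

```bash
python3 - <<'E'
from h import *
p=np.array([.5725,-.273,r.current_position()[2]])
f=lambda: np.mean([r.current_wrist_force()[2] for _ in range(3)])-.4
zt=p[2]
for i in range(12):
    r.hold(.3); F=f(); print(round(zt,5),round(F,2))
    if F>9.3: break
    zt-= 0.00025 if F<8 else .0001
    r.move_linear([p[0],p[1],zt],vel=.004,force_limit=6)
r.hold(1.5)
print(f(),r.current_wrist_force(),r.current_torque(),r.current_position(),r.current_time_s())
c=r.camera("wrist"); cv2.imwrite("pics/w11.png",cv2.resize(c["pixels"][230:370,90:540],None,fx=1.7,fy=1.7,interpolation=cv2.INTER_CUBIC))
E
```

```text
0.13638 5.36
0.13613 5.73
0.13588 7.04
0.13563 8.55
0.13553 9.19
0.13543 9.73
9.419196115379536 [-1.66740966  0.7416999   9.81919612] [ 0.17059472  0.44598129 -0.00940297] [ 0.57259728 -0.27309407  0.13636109] 32.9583
```

View pics/w11.png

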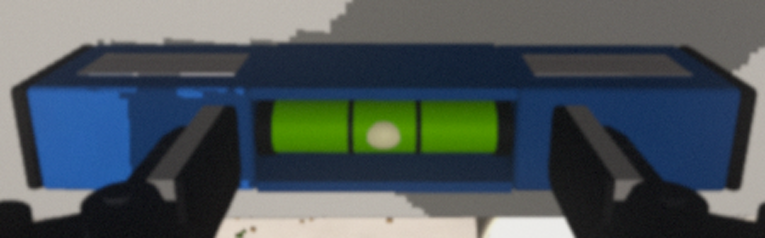

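```bash
python3 - <<'E'
from h import *
r.hold(.3); print(r.current_wrist_force(),r.current_time_s()); r.sign_off()
E
```

```text
[-2.2769268   1.44980895  9.36937102] 33.3083
the job is handed in; nothing more can be done
```

The job is done and handed in at 33.3 s, with the arm still pressing on the level and the bubble centred.

- **Placing:** I stood the level lengthwise on the middle of the shelf and let go of it. The bubble then rested 5.6 mm towards the plain-leg end.
- **Levelling:** I turned the wing knob 112.6° clockwise and let go of it. The bubble settled midway between the lines, less than 0.5 mm off, viewed straight down.
- **Pressing:** One fingertip stands on the solid top each side of the vial window. The wrist force was 9.4 to 9.8 N downward, about 9 to 9.4 N after subtracting the sensor's small offset. Sideways force was up to about 2.5 N. In the last picture, taken while pressing, the bubble was still within 0.5 mm of the middle.

The ramekins and the timer were not touched. They looked unmoved in the pictures, though I did not measure them again at the end. None of the last checks failed or disagreed.

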